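# Turn the lathe stop arm end for end on its pin

### The arm

A 7-joint arm with a two-finger parallel gripper is mounted at the origin on a cart in front of the work surface, level with it; the furniture and walls round the work are solid. World frame = base frame: x ahead of the robot, y to its left, z up, the work surface at z = 0. Lengths are in m, angles in rad, forces in N, time in s.
With the tool pointing down it reaches from about 0.425 to 0.95 m from the base axis. Payload 16.7 kg.
Tool frame: the origin (TCP) lies midway between the tips of the shut fingers; the grasp point (between the pads) lies 19 mm behind it (env.tcp_to_grasp is the distance from the TCP to the grasp point, in m); z points along the fingers, y is the line along which they close (so a half turn about z gives the same grasp; the last joint's range is limited). The gripper opens to 94 mm and grips with 3 to 60 N. Pads are 16 mm wide; open, the fingers measure 119 mm over their backs; the gripper's body (75 mm by 177 mm) begins 78 mm behind the grasp point.
Start: joints at [1.113, 0.426, 0.074, 1.606, -0.034, 1.111, -0.067], TCP at [0.205, -0.643, 0.205] pointing down, gripper open.
Joint ranges: [-2.85, 2.85], [-0.5, 2.14], [-1.23, 1.37], [0.21, 2.46], [-1.02, 4.16], [0.16, 2.05], [-2.73, 2.73]. Speed limits (rad/s): [1.89, 1.89, 2.39, 2.39, 3.01, 3.01, 3.01].

### API

Orientations are given as [roll, pitch, yaw] about the fixed x, y, z axes, in that order (R = Rz(yaw) Ry(pitch) Rx(roll)).
In Python, from bench import env gives the robot as it stands. Calls block until the motion is done:
- env.movep(position, orientation): joint-space move of the TCP to a pose.
- env.line_to(position, rotation=None, feed=0.15, contact_N=None): straight line of the TCP; rotation=None keeps the orientation; feed is the mean speed in m/s. With contact_N (N) it stops when the force on the tool has changed by that much, and returns True; else False.
- env.set_joints(angles): joint-space move.
- env.grip(opening, force=None): finger opening in m; force is the grip in N (None keeps the last); returns when the fingers have stopped.
- env.pause(seconds).
- env.solve_ik(position, orientation): joint angles nearest the present ones, or None.
- env.read_state(): the state.
- env.read_camera(name): name is "scene" or "top"; returns a dict with "img" (400x640x3 uint8, red, green, blue), "fov_y" (degrees; the focal length in pixels is half the picture's height over the tangent of half this angle, whatever the lens; pixels are square), "cx", "cy" (the principal point, pixels), "world_from_camera" (4x4, takes a point from camera to world coordinates). Camera axes: x right, y down, z forward; pixel columns grow to the right and rows downward; lengths in m; the calibration is good to about 2 mm. A picture is of the moment at which its call begins. There is no depth.
A pose or a line that the arm cannot do raises env.Unreachable and nothing moves.
- env.hand_in(): hands the job in; it is judged then, once.
Trained networks look in a picture, given as the dict that the camera call returned (one of the last four; its "shot" number tells which), for a name from the list of things; names that differ only in an ending like _2 or _b are one class to them, and where a whole thing is asked for, a point or a joint stands for the part that bears it (a point fixed in the world has none). Each returns a list of dicts, best first, with "conf" (0 to 1); they miss things now and then, are a little off and sometimes report something else, mostly with a low value. They report only what shows in the picture. A call takes as long as a camera call.
- env.find_in(picture, name): "centre" ([x, y, z] in m, in world coordinates, good to about 4 mm: the middle of the surface that is visible of it).
- env.cut_out(picture, name): "mask" (400x640 bool, what is visible of it).
The state is a dict: "clock": time; "joint_positions": joint angles; "joint_vel": joint speeds; "joint_efforts": joint torques, N m; "ee_pos": TCP position; "tcp_rot": TCP orientation; "contact_force": force on the tool from outside, world axes, zero at the start; "ft_torque": the same for the moment, N m; "width": finger opening in m; "grasp_force": force on a finger pad.
Only numpy, scipy, OpenCV 4.12 (cv2) and the standard library are available. Lean on these libraries where they do the work, as an engineer would, in place of code of your own. Each camera call takes 0.05 s, during which the arm holds its last target. There are 200 camera calls.

### The job

The wooden stop arm on the jig is on the wrong way round: its red end sits on the pivot pin. Lift it off, turn it end for end and refit it, so that the eye at its plain end is fully down over the pin and the red end lies on the black rubber rest. Leave the spare arm with the blue end where it is.

Things in the scene. Friction and masses are not known exactly. Their poses are not given: they have to be found in the camera images.
- stop_jig: Fixed jig, sizes in mm: plywood base 90x215x12. Origin: on the pivot pin's axis, underside of the base; z up, y along the base from pin to rest. Hub 40 wide, flat top (the arm's seat) at z 45; on it the pin, 14 thick, straight to z 71, then tapering to its tip at z 85. Rest: block with black rubber top, centred at y 130, 40 long (y), 84 wide (x), top at z 45. Between them only the base.
- stop_arm: Loose wooden arm, sizes in mm: 184x54x18, about 160 g: two eyes 54 across, 130 apart, joined by a waist 24 wide, 76 long to grip across its middle from above. Holes 34 wide: 10 mm play all round on the pin. One eye plain, one red. Origin: centre of the plain eye, underside; x to the red eye, z up. Start: red eye on the pin, plain eye on the rest, nearly in line with the base.
- red_eye (a point): Centre of the red eye of the stop arm, at the underside, 130 mm along the arm's x axis from stop_arm.
- spare_arm: Spare arm of the same size and shape but with a blue eye instead of the red one, lying flat on the work surface to the left of the jig; origin at the centre of its plain eye, underside. Not to be moved.

How it is judged:
At the end, for the whole second after the job is handed in: Plain eye over the pin (centres within 14 mm) and down on the hub; red eye on the rubber rest (within 55 mm of its middle sideways, at least 100 mm from the pin along the base); both undersides within 5 mm of the 45 mm seat height; arm flat, at rest, right side up (horizontal distance between stop_arm and stop_jig below 0.014 m and z of stop_arm in the frame of stop_jig between 0.04 and 0.05 m and z of red_eye in the frame of stop_jig between 0.04 and 0.05 m and y of red_eye in the frame of stop_jig above 0.1 m and x of red_eye in the frame of stop_jig between -0.055 and 0.055 m and angle between stop_arm's own z axis and vertical below 0.1 rad and linear speed of stop_arm below 0.02 m/s); the robot touches nothing.
It fails at once if the spare arm is moved by more than 30 mm (distance of spare_arm from where it was at the start of the episode above 0.03 m).
It also fails if it takes over 40 s, if anything falls off the work surface, if the arm or the gripper's body presses on something with over 40 N, if the wrist force passes 120 N, or if a joint passes its speed limit or range.

## Working session

There is one attempt and no reset: what is moved stays moved. The work goes in short steps, each a Python script; the robot and the scene stay as the last script left them, time stands still between calls to the robot, and variables do not carry over. Pictures are saved under pics/ and viewed, at most 10 in all, crops included, and the job is handed in when it is done.

```bash
mkdir -p pics; ls; python3 - <<'E'
from bench import env
import numpy as np, cv2
ims=[]
for c in ["top","scene"]:
    p=env.read_camera(c); ims.append(p["img"])
    print(c,p["fov_y"],p["cx"],p["cy"]); print(np.round(p["world_from_camera"],3))
    for n in ["stop_jig","stop_arm","red_eye","spare_arm"]:
        print(n,[(np.round(d["centre"],3),round(d["conf"],2)) for d in env.find_in(p,n)][:3])
    cv2.imwrite(f"pics/{c}0.png",p["img"][:,:,::-1])
s=env.read_state(); print(s["clock"],s["ee_pos"],s["tcp_rot"],s["contact_force"])
E
```

```text
pics
top 54.37098290723371 315.3358828876888 196.35719153712833
[[ 0.023 -0.998  0.059  0.445]
 [-1.    -0.023 -0.005 -0.134]
 [ 0.007 -0.059 -0.998  0.937]
 [ 0.     0.     0.     1.   ]]
stop_jig []
stop_arm [(array([ 0.49, -0.3 ,  0.06]), 0.81)]
red_eye [(array([ 0.488, -0.296,  0.062]), 0.91)]
spare_arm [(array([0.5  , 0.049, 0.016]), 0.79)]
scene 55.240355685836754 317.3491268909078 197.5082345022049
[[-0.85  -0.274  0.45   0.134]
 [-0.527  0.457 -0.717  0.487]
 [-0.01  -0.846 -0.533  0.525]
 [ 0.     0.     0.     1.   ]]
stop_jig [(array([ 0.462, -0.237,  0.012]), 0.63)]
stop_arm [(array([ 0.466, -0.267,  0.059]), 0.68)]
red_eye [(array([ 0.466, -0.266,  0.064]), 0.58)]
spare_arm [(array([0.417, 0.05 , 0.017]), 0.51)]
0.5 [ 0.205111   -0.64302078  0.20545247] [-3.14148808e+00 -4.53285839e-05  3.08714026e-01] [-0.61062977  0.68252575 -0.4504089 ]
```

View pics/top0.png

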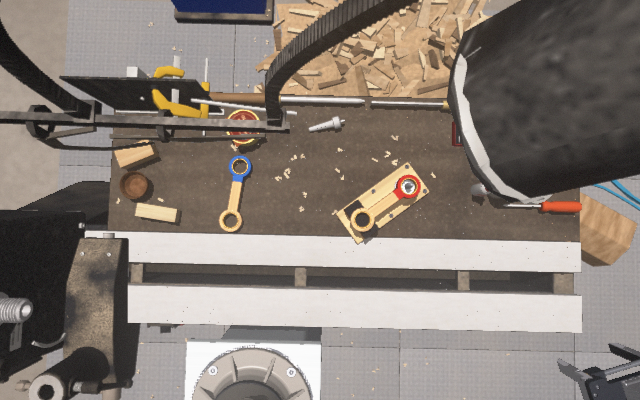

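View pics/scene0.png

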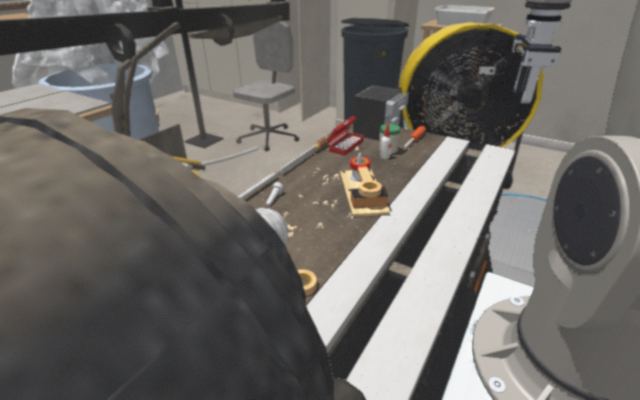

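Top view: red eye on the pin at about (407,187), plain eye on the rest at (363,219). The spare is far to the left, with its eyes at (240,167) and (231,220). In the scene view the jig is at about (365,185). I'll zoom in on the jig in both views.

```bash
cat > h.py <<'E'
from bench import env
import numpy as np, cv2
def K(p):
    f=p["img"].shape[0]/2/np.tan(np.radians(p["fov_y"])/2); return np.array([[f,0,p["cx"]],[0,f,p["cy"]],[0,0,1]])
def ray(p,uv):
    T=np.array(p["world_from_camera"]); d=T[:3,:3]@np.linalg.inv(K(p))@np.array([uv[0],uv[1],1.]); return T[:3,3],d/np.linalg.norm(d)
def on_z(p,uv,z):
    o,d=ray(p,uv); return o+d*(z-o[2])/d[2]
def proj(p,X):
    T=np.linalg.inv(np.array(p["world_from_camera"])); c=T[:3,:3]@np.asarray(X)+T[:3,3]; q=K(p)@c; return q[:2]/q[2]
def tri(p1,u1,p2,u2):
    (o1,d1),(o2,d2)=ray(p1,u1),ray(p2,u2)
    s=np.linalg.lstsq(np.c_[d1,-d2],o2-o1,rcond=None)[0]; a=o1+s[0]*d1; b=o2+s[1]*d2
    return (a+b)/2,np.linalg.norm(a-b)
E
python3 - <<'E'
from h import *
out=[]
for c,(x0,y0,w,h,k) in {"top":(325,150,120,100,5),"scene":(325,130,80,100,5)}.items():
    p=env.read_camera(c)
    for n in ["stop_arm","red_eye"]:
        for d in env.cut_out(p,n)[:2]:
            m=d["mask"]; ys,xs=np.nonzero(m); print(c,n,round(d["conf"],2),m.sum(),xs.min(),xs.max(),ys.min(),ys.max(),cv2.minAreaRect(np.c_[xs,ys].astype(np.float32)))
    out.append(cv2.resize(p["img"][y0:y0+h,x0:x0+w,::-1],None,fx=4,fy=5 if 0 else 4,interpolation=cv2.INTER_CUBIC))
cv2.imwrite("pics/crop.png",np.hstack(out))
E
```

```text
top stop_arm 0.69 840 351 419 175 230 ((384.85650634765625, 202.60301208496094), (22.786399841308594, 79.04585266113281), 54.34467315673828)
top red_eye 0.92 896 351 419 176 231 ((385.1641540527344, 203.02772521972656), (23.126623153686523, 80.20972442626953), 54.582942962646484)
scene stop_arm 0.71 634 350 380 157 197 ((365.4381408691406, 176.13914489746094), (43.93903350830078, 21.538740158081055), 68.96248626708984)
scene red_eye 0.68 655 350 381 157 197 ((364.0936279296875, 176.695068359375), (44.24675369262695, 22.429893493652344), 64.35899353027344)
```

View pics/crop.png

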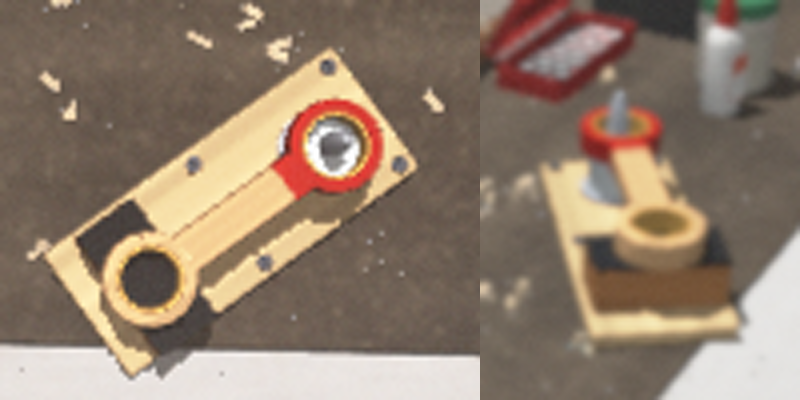

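Crop: red eye centre at about px (408,186.5), plain eye at (362.5,220). In the scene view they are at (360,162) and (370,185.5), with the pin tip at (360,153). The base corners are clear in the top view.

```bash
python3 - <<'E'
from h import *
t=env.read_camera("top"); s=env.read_camera("scene")
np.set_printoptions(precision=4,suppress=True)
print("red",tri(t,(408,186.5),s,(360.2,161.7)), on_z(t,(408,186.5),.063))
print("plain",tri(t,(362.5,220),s,(370.2,185.5)), on_z(t,(362.5,220),.063))
R,P=on_z(t,(408,186.5),.063),on_z(t,(362.5,220),.063); print("len",np.linalg.norm(R-P))
C=np.array([on_z(t,(325+a/4,150+b/4),.012) for a,b in [(330,48),(418,165),(135,377),(45,258)]])
c=C.mean(0); ax=(C[2]+C[3]-C[0]-C[1])[:2]; L=np.linalg.norm(ax)/2; ax/=np.linalg.norm(ax)
print("base len",L,"wid",np.linalg.norm(C[0]-C[1]),"centre",c,"axis",ax,"yaw",np.arctan2(ax[1],ax[0]))
pin=c[:2]-65*ax/1000; print("pin by symmetric base",pin)
for z in(.085,.045): print("pin px",z,proj(t,[*pin,z]),proj(s,[*pin,z]))
print("scene tip xy @.085",on_z(s,(359.8,153),.085))
# IK both yaws
m=(R+P)[:2]/2; a=np.arctan2(*(P-R)[:2][::-1]); print("arm mid",m,"yaw pin->plain",a)
for k in (0,1,-1,2):
    q=env.solve_ik([*m,.05],[np.pi,0,a+k*np.pi]); print(k,q)
E
```

```text
red (array([ 0.523 , -0.3483,  0.0609]), np.float64(0.0023038235201365454)) [ 0.5238 -0.3473  0.063 ]
plain (array([ 0.4454, -0.2462,  0.062 ]), np.float64(0.001363865259997863)) [ 0.446  -0.2458  0.063 ]
len 0.1279241295409621
base len 0.211906544140691 wid 0.08719205307316888 centre [ 0.488  -0.3008  0.012 ] axis [-0.6118  0.791 ] yaw 2.229149304952889
pin by symmetric base [ 0.5278 -0.3523]
pin px 0.085 [412.6859 183.9344] [359.256  152.5604]
pin px 0.045 [408.2388 185.5133] [358.5338 165.9959]
scene tip xy @.085 [ 0.5253 -0.3506  0.085 ]
arm mid [ 0.4849 -0.2966] yaw pin->plain 2.2247158923018535
0 [ 0.7732  0.4754 -0.4219  1.9531  0.2731  0.7683  0.8486]
1 [ 0.327   0.446   0.1355  1.9808 -0.0885  0.7203 -1.9716]
-1 [ 0.327   0.446   0.1355  1.9808 -0.0885  0.7203 -1.9716]
2 [ 0.7732  0.4754 -0.4219  1.9531  0.2731  0.7683  0.8486]
```

```bash
cat >> h.py <<'E'
A=2.2247; M=np.array([.4845,-.297]); PIN=np.array([.5265,-.3512]); JY=2.229
E
python3 - <<'E'
from h import *
env.movep([*M,.17],[np.pi,0,A])
print(env.line_to([*M,.035],feed=.1,contact_N=10))
s=env.read_state(); print(s["clock"],s["ee_pos"],s["contact_force"])
env.grip(.0,30); s=env.read_state(); print(s["width"],s["grasp_force"],s["contact_force"])
p=env.read_camera("top"); cv2.imwrite("pics/grip.png",cv2.resize(p["img"][130:260,320:460,::-1],None,fx=4,fy=4))
if .018<s["width"]<.03:
    print(env.line_to([*M,.125],feed=.12)); s=env.read_state(); print(s["clock"],s["width"],s["contact_force"],s["ee_pos"])
    p=env.read_camera("scene"); cv2.imwrite("pics/lift.png",cv2.resize(p["img"][80:230,290:430,::-1],None,fx=4,fy=4))
E
```

```text
False
4.0333 [ 0.48485723 -0.29722128  0.0355844 ] [-0.50955469  0.53057775 -0.90544666]
0.02359762159971627 29.966253340244293 [-0.20882075  0.29955399 -1.06670191]
False
6.0583 0.02422390943772055 [ 0.50998967 -0.53943444 -2.47942562] [ 0.48407403 -0.2968307   0.12432492]
```

```bash
python3 - <<'E'
from h import *
G=PIN+.065*np.array([np.cos(JY),np.sin(JY)])   # arm centre when fitted
for k in (1,2,3):
    env.movep([*G,.125],[np.pi,0,A+(JY-A)*k/3-k*np.pi/3])
s=env.read_state(); print(G,s["clock"],s["width"],s["ee_pos"],s["tcp_rot"],s["joint_positions"])
ims=[]
for c,(x,y) in {"top":(320,130),"scene":(290,80)}.items():
    p=env.read_camera(c); ims.append(cv2.resize(p["img"][y:y+130,x:x+130,::-1],None,fx=3,fy=3))
    print(c,[proj(p,[*(PIN),.143]),proj(p,[*(G+G-PIN),.143])])
    for n in ["stop_arm","red_eye"]: print(n,[(np.round(d["centre"],3),round(d["conf"],2)) for d in env.find_in(p,n)][:3])
cv2.imwrite("pics/turned.png",np.hstack(ims))
E
```

```text
[ 0.48673971 -0.299779  ] 8.95 0.024027092456379556 [ 0.48675964 -0.29974911  0.12499499] [-3.14153012e+00  3.49081611e-05 -9.09699903e-01] [ 0.27842418  0.34956291  0.19784102  1.92686601 -0.08803064  0.87336998
 -1.95928931]
top [array([419.40518335, 181.96183703]), array([368.75899187, 219.61699186])]
stop_arm [(array([ 0.46 , -0.261,  0.15 ]), 0.86)]
red_eye [(array([ 0.454, -0.261,  0.154]), 0.76)]
scene [array([360.61585264, 132.27722539]), array([371.94482913, 154.25378599])]
stop_arm [(array([ 0.46 , -0.271,  0.148]), 0.58)]
red_eye []
```

View pics/turned.png

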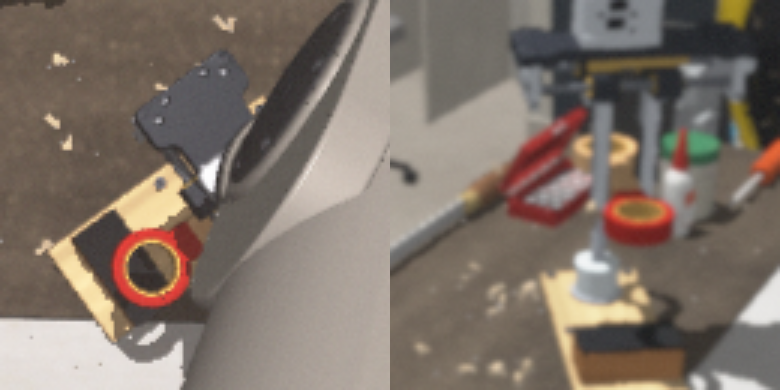

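The red eye is now on the rest side, at top px (370.3,219) and scene px (373.3,150). The plain eye is over the pin at scene px (361.3,130), and the hub shows at (359,167).

```bash
python3 - <<'E'
from h import *
np.set_printoptions(precision=4,suppress=True)
t=env.read_camera("top"); s=env.read_camera("scene")
G=PIN+.065*np.array([np.cos(JY),np.sin(JY)])
r=tri(t,(370.3,219),s,(373.3,150)); print("red",r,"expected",2*G-PIN)
print("red top@.153",on_z(t,(370.3,219),.153),"plain scene@.153",on_z(s,(361.3,130),.153),"PIN",PIN, "hub",on_z(s,(359,167.3),.045))
E
```

```text
red (array([ 0.447 , -0.2507,  0.1527]), np.float64(0.0028582889383146144)) expected [ 0.447  -0.2484]
red top@.153 [ 0.4483 -0.25    0.153 ] plain scene@.153 [ 0.5213 -0.3435  0.153 ] PIN [ 0.5265 -0.3512] hub [ 0.5233 -0.3461  0.045 ]
```

The height (0.153) and position match what I expected to within 2–3 mm, so I'll lower it with a contact guard.

```bash
python3 - <<'E'
from h import *
G=PIN+.065*np.array([np.cos(JY),np.sin(JY)])
c=env.line_to([*G,.033],feed=.05,contact_N=6)
s=env.read_state(); print(c,s["clock"],s["ee_pos"],s["contact_force"],s["ft_torque"],s["width"])
p=env.read_camera("scene"); cv2.imwrite("pics/down.png",cv2.resize(p["img"][100:230,300:430,::-1],None,fx=4,fy=4))
E
```

```text
True 11.025 [ 0.4867224  -0.29979958  0.03494911] [-1.13226752  0.29290279  9.65926008] [ 0.2970151   0.37871509 -0.08604408] 0.02361839856016089
```

View pics/down.png

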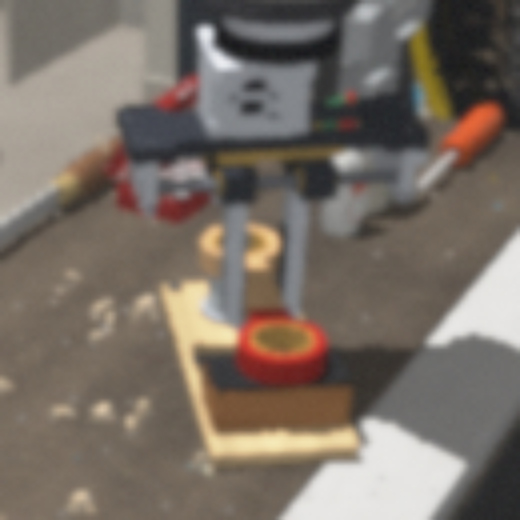

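Contact came at z = 0.035, which is the seat height. The picture shows the red eye on the rubber and the plain eye at the hub. I'll release, retreat and check.

```bash
python3 - <<'E'
from h import *
G=PIN+.065*np.array([np.cos(JY),np.sin(JY)])
env.grip(.08); env.line_to([*G,.19],feed=.12); env.movep([.35,-.56,.22],[np.pi,0,-.9])
s=env.read_state(); print(s["clock"],s["contact_force"],s["width"])
ims=[]
for c,(x,y) in {"top":(325,140),"scene":(310,115)}.items():
    p=env.read_camera(c); ims.append(cv2.resize(p["img"][y:y+100,x:x+100,::-1],None,fx=4,fy=4,interpolation=cv2.INTER_CUBIC))
    print(c,[(np.round(d["centre"],3),round(d["conf"],2)) for d in env.find_in(p,"stop_arm")], [(np.round(d["centre"],3),round(d["conf"],2)) for d in env.find_in(p,"spare_arm")])
cv2.imwrite("pics/final.png",np.hstack(ims))
E
```

```text
14.6417 [ 0.70201431  0.24095634 -0.38043991] 0.08000431267254868
top [(array([ 0.488, -0.308,  0.06 ]), 0.85)] [(array([0.505, 0.05 , 0.018]), 0.88)]
scene [(array([ 0.467, -0.271,  0.056]), 0.74)] [(array([0.416, 0.047, 0.017]), 0.56)]
```

View pics/final.png

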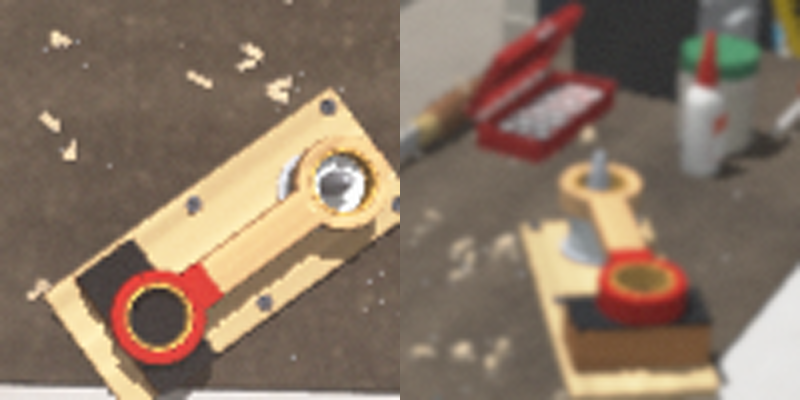

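The pin stands up through the plain eye, centred at about (410,186) in the top view. The red eye lies flat on the rubber at (365,219), and the spare has not moved.

```bash
python3 -c "
from bench import env
print(env.hand_in())"
```

```text
the job is handed in; nothing more can be done
None
```

The stop arm is turned end for end and handed in at about 15 s on the robot's clock: in the final pictures the plain eye is down over the pin and the red eye lies on the rubber rest; the spare arm was not touched, and no verdict came back.

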